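# Set the bench grinder's tool rest with a 3 mm gauge

## Task

One tool rest of the bench grinder has been left standing too far from its wheel; the other is already set close. Take the steel setting gauge out of the wooden block, lower its blade into the gap between rest and wheel at the rest where it fits, centred on the wheel, so that its foot lies flat on the rest with the blade towards the wheel, and let go of it. Then push that rest in from the front until it pins the blade flush against the wheel, and finish while still holding the rest firmly pressed there; leave the other rest and everything else on the bench where it is.

Things in the scene. Friction and masses are not known exactly. Their poses are not given: they have to be found in the camera images.
- gauge: Steel setting gauge, about 210 g. Origin under the foot; +z up, +x to the blade end. Foot: flat plate x -30 to +20, y +-20, z 0 to 5. Blade: 3 thick, hangs from the foot's end: x +17 to +20, y +-20, down to z = -25. Starts with the blade in the block's slot, foot on its top. With the blade against a rest's edge the origin is at x = -17 of that edge
- gauge_grip (a point): Grasp point in the gauge's upright grip block, at x = -5, z = +36 of the gauge; axes as the gauge's. The block is 12 thick (x), 30 wide (y), and stands z 5 to 50 of the gauge (14 above this point, 31 below). Grip it across its 30 width, fingers at +y and -y: there is no room for a finger between grip and wheel
- block: Fixed wooden tool block 110 (x) x 130 (y) x 45 tall, origin under its centre. The gauge stands in its slot (46 x 8, 36 deep, long side along y, centre at x = +18.5), axes in line. Short steel punches, up to 45 above its top, stand near three corners (x -40 or +42, y -54 or +54)
- grinder: Fixed double bench grinder, switched off, facing the robot. Origin on the bench below the spindle's middle; +y along the spindle, -x to the operator. Spindle 130 high; wheels 150 diameter, 25 wide, at y +150 and -150, do not turn. Guards, 180 diameter, 44 wide, open in front: above they start 35 behind the rim, top 218 high; eye shields swung up and back behind the spindle, to 300 high
- bracket_1: Fixed bracket that carries tool rest 1, bolted to one of the two guards (rest 1 may be at either end). Origin on the bench below the centre of that rest's wheel; axes as the grinder's
- bracket_2: Fixed bracket that carries tool rest 2, at the other guard. Origin on the bench below the centre of that rest's wheel; axes as the grinder's
- rest_1 (a joint): Clear gap (m) between the wheel's rim and the straight rear edge of tool rest 1, at spindle height. 0 = touching, range 0 to 0.022, grows as the rest is drawn towards the operator (its -x). It slides straight on its slotted arm; the clamp is just nipped: it stays where left and takes about 4 N to slide
- rest_2 (a joint): Clear gap (m) between the wheel's rim and the straight rear edge of tool rest 2, at spindle height. 0 = touching, range 0 to 0.022, grows as the rest is drawn towards the operator (its -x). It slides straight on its slotted arm; the clamp is just nipped: it stays where left and takes about 4 N to slide
- rest_1_edge (a point): Middle of the rear (wheel-side) top edge of tool rest 1, 136 above the bench, moves with the rest. +x level, square to the edge, towards the wheel; +y along the edge; +z up. The rest is a bare steel plate, 75 wide (y), 70 deep (x 0 to -70), 8 thick, its top at z = 0. Under it the slotted arm at y 28 to 34; the gap is clear below for y within 25. The wheel rim is 25 wide, centred on y = 0
- rest_2_edge (a point): Middle of the rear (wheel-side) top edge of tool rest 2, 136 above the bench, moves with the rest. +x level, square to the edge, towards the wheel; +y along the edge; +z up. The rest is a bare steel plate, 75 wide (y), 70 deep (x 0 to -70), 8 thick, its top at z = 0. Under it the slotted arm at y 28 to 34; the gap is clear below for y within 25. The wheel rim is 25 wide, centred on y = 0
- rest_1_front (a point): Middle of the front top edge of tool rest 1, where it is pushed: plate edge 8 thick (z 0 to -8), 75 wide, free in front and below within y 25. Axes as rest_1_edge: push along +x
- rest_2_front (a point): Middle of the front top edge of tool rest 2, where it is pushed: plate edge 8 thick (z 0 to -8), 75 wide, free in front and below within y 25. Axes as rest_2_edge: push along +x
- spanner: Bystander: open-ended spanner, 190 long, lying on the bench
- spray_can: Bystander: white spray can, 58 diameter, 170 tall, standing
- mug: Bystander: white mug, 80 diameter, 92 tall
- spare_wheel: Bystander: spare grinding wheel, 150 diameter, 25 thick, lying flat
- offcut: Bystander: steel bar offcut 140 x 25 x 12, lying flat
- oil: Bystander: white plastic oil bottle, 64 diameter, 160 tall, standing
- bolt_cup: Bystander: small steel bowl, 72 diameter, 55 tall

How it is judged:
On the way:
1. the gauge has been let go with its blade hanging in the wide gap and its foot flat on that rest (z of gauge in the frame of rest_1_edge between -0.002 and 0.002 m and x of gauge in the frame of rest_1_edge between -0.019 and -0.001 m and y of gauge in the frame of rest_1_edge between -0.015 and 0.015 m and angle between gauge's own z axis and vertical below 0.08 rad and contact force between the fingers and gauge below 0.2 N), for 0.2 s.
At the end, for the whole second after the job is handed in: Gauge foot flat on the wide rest (2 mm; within 15 mm of its middle; square to 0.06 rad), blade pinched between rest and wheel by over 2 N per face, gap 1.5 to 4.5 mm, all still; fingers off the gauge and still pressing the rest with over 4 N (all of step 1 and value of joint rest_1 between 0.0015 and 0.0045 m and angle between the x axis of gauge and the x axis of rest_1_edge, either way round below 0.06 rad and contact force between gauge and grinder above 2 N and contact force between gauge and bracket_1 above 2 N and contact force between the fingers and bracket_1 above 4 N and linear speed of gauge below 0.01 m/s); the arm keeps its last pose, push and grip.
It fails at once if the rest that is already set close is shifted by more than 3 mm (distance of rest_2_edge from where it was at the start of the episode above 0.003 m).
It fails at once if a bystander on the bench is moved by more than 20 mm (distance of any of spanner, spray_can, mug, spare_wheel, offcut, oil, bolt_cup from where it was at the start of the episode above 0.02 m).
It also fails if it takes over 48 s, if anything falls off the work surface, if the arm or the gripper's body presses on something with over 40 N, if the wrist force passes 120 N, or if a joint passes its speed limit or range.

## Robot

A 7-joint arm with a two-finger parallel gripper is mounted at the origin on the work surface. World frame = base frame: x ahead of the robot, y to its left, z up, the work surface at z = 0. Lengths are in m, angles in rad, forces in N, time in s.
With the tool pointing down it reaches from about 0.425 to 0.875 m from the base axis. Payload 4.7 kg.
Tool frame: the origin (TCP) lies at the very end of the fingers, on their centre line; the grasp point (between the pads) lies 19 mm behind it; z points along the fingers, y is the line along which they close (so a half turn about z gives the same grasp; the last joint's range is limited). The gripper opens to 85 mm and grips with 20 to 120 N. Pads are 22 mm wide; open, the fingers measure 114 mm over their backs; the gripper's body (76 mm by 85 mm) begins 54 mm behind the grasp point. The pads swing forward as they close: fully open they stand 13 mm farther back than shut.
Start: joints at [1.153, 0.321, -0.07, 1.45, 0.023, 1.371, -0.057], TCP at [0.272, -0.59, 0.231] pointing down, gripper open.
Joint ranges: [-2.86, 2.86], [-0.3, 2.09], [-1.38, 1.24], [0.06, 2.45], [-1.56, 4.7], [0.09, 2.05], [-2.69, 2.69]. Speed limits (rad/s): [2.57, 2.57, 3.14, 3.14, 3.14, 3.14, 3.14].

## Interface

Orientations are given as a unit quaternion [w, x, y, z].
In Python, from station import env, hand, camera, trace gives the robot as it stands. Calls block until the motion is done:
- env.move_ptp(position, orientation): joint-space move of the TCP to a pose.
- env.movel(position, orientation=None, v=0.15, force_limit=None): straight line of the TCP; orientation=None keeps the orientation; v is the mean speed in m/s. With force_limit (N) it stops when the force on the tool has changed by that much, and returns True; else False.
- env.set_joints(angles): joint-space move.
- hand.grip(opening): finger opening in m; the grip force is fixed at half the most; returns when the fingers have stopped.
- env.hold(seconds).
- env.solve_ik(position, orientation): joint angles nearest the present ones, or None.
- camera(name): name is "scene" or "top" or "wrist"; returns a dict with "img" (384x512x3 uint8, red, green, blue), "mtx" (3x3 intrinsics, pixels), "rvec" (rotation vector, rad) and "tvec" (3), from world to camera coordinates, as OpenCV has them; the wrist camera has in their place "T_tool_cam" (4x4, takes a point from camera to tool coordinates, whose origin is the TCP and whose axes are the flange's). Camera axes: x right, y down, z forward; pixel columns grow to the right and rows downward; lengths in m; the calibration is good to about 2 mm. A picture is of the moment at which its call begins: read the wrist's pose just before it. There is no depth.
A pose or a line that the arm cannot do raises env.PlanningError and nothing moves.
- env.job_done(): hands the job in; it is judged then, once.
Trained networks look in a picture, given as the dict that the camera call returned (one of the last four; its "shot" number tells which), for a name from the list of things; names that differ only in an ending like _2 or _b are one class to them, and where a whole thing is asked for, a point or a joint stands for the part that bears it (a point fixed in the world has none). Each returns a list of dicts, best first, with "confidence" (0 to 1); they miss things now and then, are a little off and sometimes report something else, mostly with a low value. They report only what shows in the picture. A call takes as long as a camera call.
- trace(picture, label): "mask" (384x512 bool, what is visible of it) and "xy" ([column, row] in pixels, amid what is visible of it).
Readings, each from a call of its own:
- env.current_t(): time.
- env.current_joints(): joint angles.
- env.current_joint_velocities(): joint speeds.
- env.current_joint_torque(): joint torques, N m.
- env.current_position(): TCP position.
- env.current_orientation(): TCP orientation.
- env.current_force(): force on the tool from outside, world axes, zero at the start.
- env.current_torque(): the same for the moment, N m.
- env.current_grip_width(): finger opening in m.
- env.current_grip_force(): force on a finger pad.
Only numpy, scipy, OpenCV 4.12 (cv2) and the standard library are available. Lean on these libraries where they do the work, as an engineer would, in place of code of your own. Each camera call takes 0.05 s, during which the arm holds its last target. There are 200 camera calls.

## Working session

There is one attempt and no reset: what is moved stays moved. The work goes in short steps, each a Python script; the robot and the scene stay as the last script left them, time stands still between calls to the robot, and variables do not carry over. Pictures are saved under pics/ and viewed, at most 10 in all, crops included, and the job is handed in when it is done.

```bash
ls; mkdir -p pics
cat > h.py <<'E'
import numpy as np, cv2
from station import env, hand, camera, trace
def shot(n,f):
    p=camera(n); cv2.imwrite('pics/'+f,p['img'][...,::-1]); return p
def ray(p,uv):
    R=cv2.Rodrigues(np.array(p['rvec'],float))[0]; c=-R.T@np.array(p['tvec']).ravel()
    d=R.T@np.linalg.inv(p['mtx'])@np.array([uv[0],uv[1],1.]); return c,d
def atz(p,uv,z):
    c,d=ray(p,uv); return c+d*(z-c[2])/d[2]
E
python3 - <<'E'
from h import *
np.set_printoptions(precision=4,suppress=True)
a=shot('scene','s1.png'); b=shot('top','t1.png')
for p in (a,b):
    print(p['mtx'],-cv2.Rodrigues(np.array(p['rvec'],float))[0].T@np.array(p['tvec']).ravel())
    for n in ['gauge','block','grinder','bracket_1','rest_1_edge','gauge_grip','spanner','spray_can','mug','spare_wheel','offcut','oil','bolt_cup']:
        for r in trace(p,n)[:3]:
            m=r['mask'].astype(np.uint8); print(n,round(r['confidence'],2),np.round(r['xy']),m.sum(),cv2.boundingRect(m),atz(p,r['xy'],0.05)[:2])
print(env.current_orientation(),env.current_t())
E
```

```text
pics
[[447.8349   0.     254.4389]
 [  0.     447.8349 190.0139]
 [  0.       0.       1.    ]] [ 0.3741 -0.3339  1.2026]
gauge 0.72 [168. 113.] 264 (161, 101, 20, 20) [0.4456 0.3175]
gauge 0.61 [250.  90.] 788 (239, 68, 24, 43) [0.6871 0.2755]
gauge 0.49 [304. 238.] 961 (282, 210, 40, 46) [ 0.6084 -0.1788]
block 0.62 [173. 120.] 1582 (150, 88, 47, 55) [0.449  0.2938]
grinder 0.94 [302. 170.] 10255 (248, 61, 143, 177) [ 0.6988 -0.0127]
grinder 0.63 [169. 112.] 233 (161, 101, 20, 19) [0.4498 0.3204]
grinder 0.26 [231. 143.] 821 (216, 126, 37, 34) [0.5626 0.1509]
bracket_1 0.85 [232. 141.] 754 (217, 126, 35, 34) [0.5684 0.1568]
bracket_1 0.74 [299. 238.] 942 (282, 209, 40, 48) [ 0.5983 -0.1732]
rest_1_edge 0.96 [235. 141.] 776 (216, 126, 36, 34) [0.5766 0.1518]
gauge_grip 0.8 [170. 113.] 265 (161, 100, 20, 21) [0.45  0.316]
spanner 0.9 [207. 204.] 427 (179, 186, 60, 43) [0.4251 0.0209]
spray_can 0.75 [222.  56.] 964 (211, 29, 23, 51) [0.6692 0.4193]
spray_can 0.62 [231. 148.] 794 (216, 125, 37, 35) [0.5558 0.1387]
spray_can 0.46 [169. 114.] 250 (162, 101, 19, 19) [0.4483 0.3158]
mug 0.
[... 1252 characters left out ...]
, 40, 30) [0.6752 0.4149]
mug 0.86 [399. 206.] 1015 (379, 182, 40, 40) [ 0.5467 -0.4308]
mug 0.6 [237. 242.] 381 (226, 216, 19, 65) [0.4447 0.0266]
spare_wheel 0.7 [374. 254.] 2270 (347, 223, 54, 54) [ 0.4127 -0.3553]
spare_wheel 0.54 [201. 197.] 778 (188, 175, 29, 38) [0.5715 0.13  ]
offcut 0.7 [191. 252.] 427 (176, 235, 34, 41) [0.4163 0.1562]
oil 0.56 [152. 156.] 629 (139, 143, 30, 29) [0.6926 0.2743]
oil 0.41 [201. 198.] 695 (189, 179, 28, 33) [0.5686 0.1299]
oil 0.41 [396. 206.] 1093 (379, 182, 40, 42) [ 0.5467 -0.4218]
bolt_cup 0.74 [312. 239.] 520 (302, 229, 26, 25) [ 0.4531 -0.1844]
bolt_cup 0.29 [150. 160.] 605 (139, 144, 30, 28) [0.6806 0.2783]
[ 0.0001  0.9768  0.2142 -0.    ] 1.4
```

Run:
```python
import cv2,numpy as np
t=cv2.imread('pics/t1.png'); s=cv2.imread('pics/s1.png')
cv2.imwrite('pics/v1.png',cv2.resize(t[90:290,90:350],(780,600),interpolation=cv2.INTER_CUBIC))
cv2.imwrite('pics/v2.png',cv2.resize(s[60:270,140:400],(743,600),interpolation=cv2.INTER_CUBIC))
```

```text
(no output)
```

View pics/v1.png

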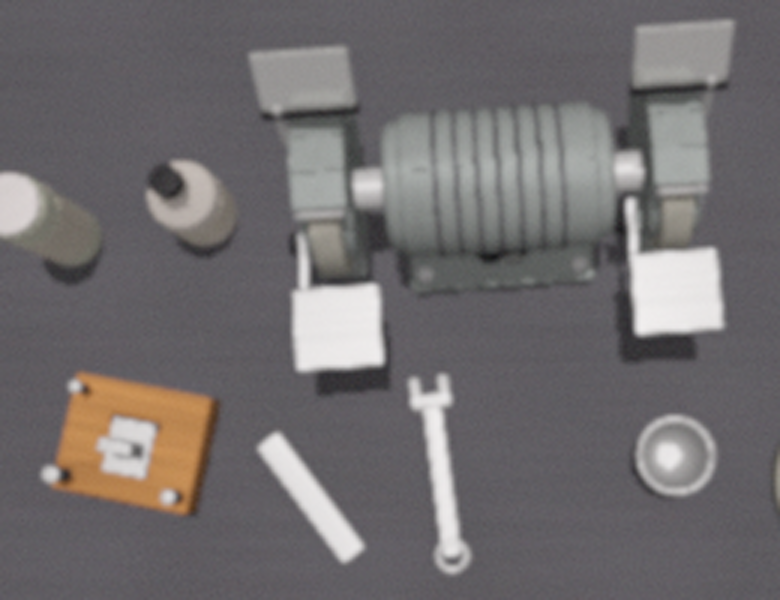

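View pics/v2.png

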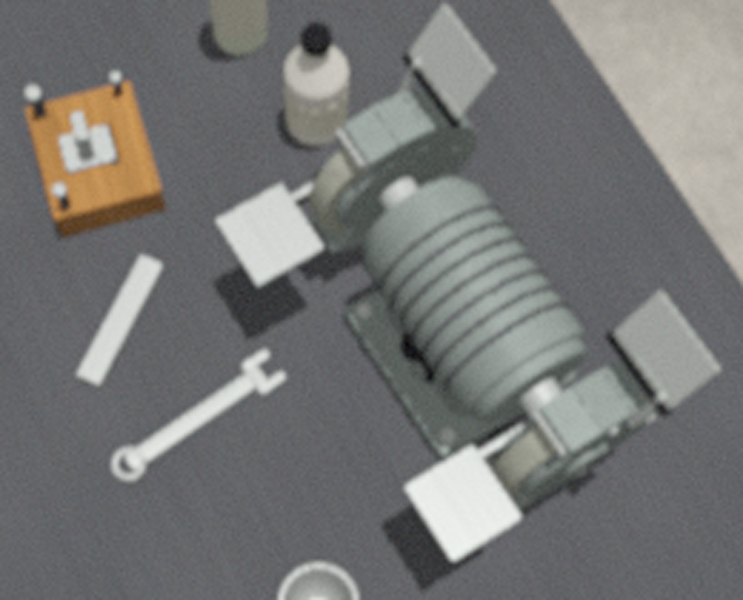

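The top view shows the block at about (135,445) in the crop, the left rest at (338,328) and the right rest at (677,290). Compared with its wheel, the left rest stands roughly 8 mm further out than the right one, so the left is the wide rest. Next I take wrist views over the block and over the left rest.

```bash
cat >> h.py <<'E'
from scipy.spatial.transform import Rotation as Rn
np.set_printoptions(precision=4,suppress=True)
def q(a): return [0,np.cos(a/2),np.sin(a/2),0]
def wshot(f):
    P=np.array(env.current_position());o=env.current_orientation()
    p=shot('wrist',f); T=np.eye(4);T[:3,:3]=Rn.from_quat([o[1],o[2],o[3],o[0]]).as_matrix();T[:3,3]=P
    W=T@np.array(p['T_tool_cam']); M=np.linalg.inv(W)
    p['rvec']=cv2.Rodrigues(M[:3,:3])[0];p['tvec']=M[:3,3]; np.savez('pics/'+f[:-4]+'.npz',mtx=p['mtx'],rvec=p['rvec'],tvec=p['tvec'])
    return p
def rep(p,n,z,k=2):
    for r in trace(p,n)[:k]:
        m=r['mask'].astype(np.uint8); c=max(cv2.findContours(m,0,2)[0],key=cv2.contourArea)
        b=cv2.boxPoints(cv2.minAreaRect(c)); w=np.array([atz(p,u,z)[:2] for u in b])
        e=[w[1]-w[0],w[2]-w[1]]
        print(n,round(r['confidence'],2),'c',w.mean(0),'L',[round(float(np.linalg.norm(x)),4) for x in e],'yaw',[round(float(np.arctan2(x[1],x[0])),3) for x in e],'px',b.round().astype(int).tolist())
E
python3 - <<'E'
from h import *
P=env.current_position(); env.movel([P[0],P[1],0.40],v=0.3)
env.move_ptp([0.43,0.29,0.34],q(-0.2))
print(env.current_t(),env.current_joints())
p=wshot('w1.png'); print(p['T_tool_cam'],p['mtx'])
rep(p,'block',.045);rep(p,'gauge',.05);rep(p,'gauge_grip',.095)
env.move_ptp([0.53,0.14,0.36],q(0.0756))
p=wshot('w2.png');rep(p,'bracket_1',.136);rep(p,'rest_1_edge',.136)
print(env.current_t(),env.current_joints())
E
```

```text
5.25 [-0.9445  0.0013  0.3032  1.6033 -0.0002  1.537  -2.4135]
[[ 0.0011 -0.9607 -0.2774  0.0699]
 [ 1.      0.0013 -0.0003  0.0009]
 [ 0.0007 -0.2774  0.9607 -0.1426]
 [ 0.      0.      0.      1.    ]] [[332.1318   0.     259.2589]
 [  0.     332.1318 187.1853]
 [  0.       0.       1.    ]]
block 0.74 c [0.4585 0.322 ] L [0.1276, 0.1107] yaw [-1.758, 2.973] px [[179, 87], [280, 85], [281, 171], [180, 172]]
gauge 0.7 c [0.4537 0.3213] L [0.0408, 0.0516] yaw [-1.771, 2.931] px [[215, 114], [247, 114], [247, 154], [215, 154]]
gauge_grip 0.64 c [0.4235 0.1778] L [0.021, 0.1153] yaw [-0.937, -2.48] px [[311, 114], [324, 100], [394, 165], [381, 179]]
gauge_grip 0.63 c [0.459  0.3163] L [0.0366, 0.045] yaw [-1.771, 2.931] px [[215, 114], [247, 114], [247, 153], [215, 153]]
bracket_1 0.85 c [0.5894 0.1198] L [0.0727, 0.1349] yaw [-1.448, -2.963] px [[244, 36], [316, 32], [322, 163], [250, 166]]
bracket_1 0.72 c [ 0.6023 -0.1159] L [0.0167, 0.0661] yaw [-1.494, -2.857] px [[495, 76], [511, 76], [511, 138], [495, 138]]
rest_1_edge 0.7 c [0.5837 0.1176] L [0.1211, 0.0711] yaw [0.05, -1.512] px [[249, 163], [251, 47], [320, 48], [318, 164]]
rest_1_edge 0.42 c [ 0.4768 -0.1253] L [0.0645, 0.0617] yaw [-1.493, -2.859] px [[453, 193], [509, 193], [509, 241], [453, 241]]
6.3583 [-0.7661  0.0671  0.4866  1.5056 -0.032   1.5773 -1.7724]
```

Run:
```python
import cv2,numpy as np
a=cv2.imread('pics/w1.png')[70:190,160:300]; b=cv2.imread('pics/w2.png')[10:190,210:350]
f=lambda i,s:cv2.resize(i,None,fx=s,fy=s,interpolation=cv2.INTER_CUBIC)
cv2.imwrite('pics/v3.png',f(a,5)); cv2.imwrite('pics/v4.png',f(b,3.3))
```

```text
(no output)
```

View pics/v3.png

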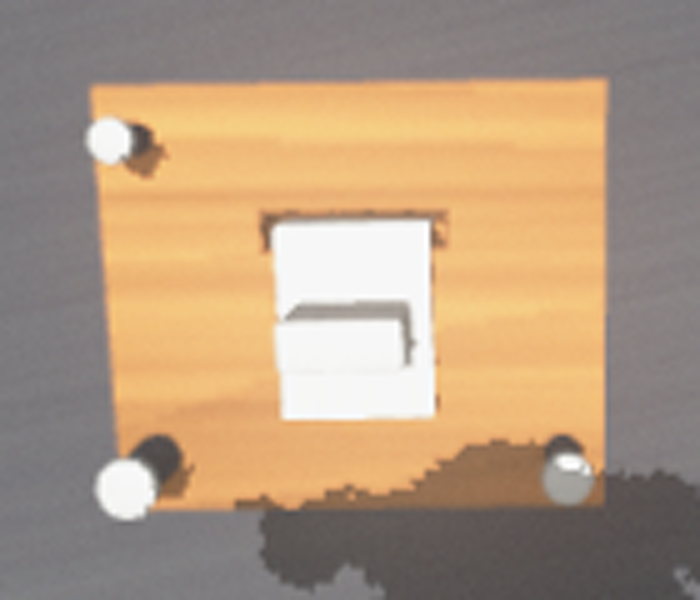

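View pics/v4.png

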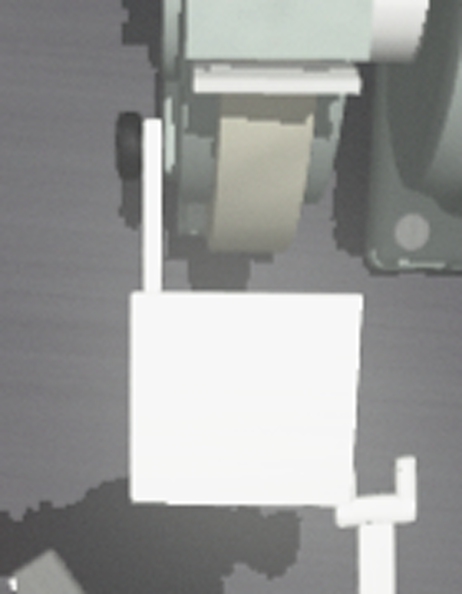

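```bash
cat > m.py <<'E'
from h import *
def L(f): return dict(np.load(f))
def quad(p,pts,z): return np.array([atz(p,u,z)[:2] for u in pts])
def gap(p,rear,rim,yaw):
    ux=np.array([np.cos(yaw),np.sin(yaw)]); c,d=ray(p,rim)
    s=np.array([c[:2]@ux,c[2]]); e=np.array([d[:2]@ux,d[2]]); e/=np.linalg.norm(e)
    n=np.array([-e[1],e[0]]); n=n if n[0]>0 else -n   # circle lies on +x side of the ray
    # (C-s).n=R , C_z=.130
    X=s[0]+(0.075-n[1]*(0.130-s[1]))/n[0]
    return X-0.075-rear@ux, X
def show(n,w):
    print(n,'c',w.mean(0))
    for i in range(4):
        e=w[(i+1)%4]-w[i]; print('  L %.4f ang %.4f'%(np.linalg.norm(e),np.arctan2(e[1],e[0])))
E
python3 - <<'E'
from m import *
A=lambda pts,o,s:[(o[0]+x/s-0.5+.5/s,o[1]+y/s-0.5+.5/s) for x,y in pts]
p=L('pics/w1.npz'); o=(160,70)
b=quad(p,A([(92,85),(608,78),(605,507),(119,509)],o,5),.045); show('block',b)
f=quad(p,A([(272,222),(432,218),(436,418),(282,420)],o,5),.050); show('foot',f)
g=quad(p,A([(276,322),(408,318),(406,370),(276,370)],o,5),.095); show('griptop',g)
yaw=-0.2; print('origin from foot',f.mean(0)+.005*np.array([np.cos(yaw),np.sin(yaw)]))
p=L('pics/w2.npz'); o=(210,10)
r=quad(p,A([(131,293),(362,294),(352,505),(131,502)],o,3.3),.136); show('rest',r)
rear=(r[0]+r[1])/2; print('rear',rear)
print('wheel y ctr px',A([(209,247),(297,252)],o,3.3))
for u in [(211,247),(253,251),(297,249)]: print(gap(p,rear,A([u],o,3.3)[0],0.05), atz(p,A([u],o,3.3)[0],.14))
E
```

```text
block c [0.4587 0.3208]
  L 0.1302 ang -1.7581
  L 0.1110 ang 2.9523
  L 0.1315 ang 1.3749
  L 0.1098 ang -0.2016
foot c [0.4545 0.3215]
  L 0.0408 ang -1.7466
  L 0.0515 ang 2.9507
  L 0.0406 ang 1.3838
  L 0.0511 ang -0.1864
griptop c [0.4543 0.3211]
  L 0.0307 ang -1.7409
  L 0.0121 ang 2.8876
  L 0.0304 ang 1.3706
  L 0.0112 ang -0.2374
origin from foot [0.4594 0.3205]
rest c [0.5592 0.1163]
  L 0.0746 ang -1.4980
  L 0.0695 ang -3.0634
  L 0.0753 ang 1.6343
  L 0.0688 ang 0.0687
rear [0.5937 0.1189]
wheel y ctr px [(272.98484848484844, 84.50000000000001), (299.6515151515151, 86.01515151515153)]
(np.float64(0.014162813621086956), np.float64(0.6880540604197815)) [0.607  0.1317 0.14  ]
(np.float64(0.013286484987175107), np.float64(0.6871777317858696)) [0.6068 0.1184 0.14  ]
(np.float64(0.01429591068216729), np.float64(0.6881871574808618)) [0.6085 0.1046 0.14  ]
```

```bash
cat >> m.py <<'E'
YG,YR=-0.19,0.071
GRIP=np.array([.4544,.3213]); REAR=np.array([.5937,.1189])
UX=np.array([np.cos(YR),np.sin(YR)]); UY=np.array([-UX[1],UX[0]])
ZG=0.058
E
python3 - <<'E'
from m import *
hand.grip(0.065)
env.move_ptp([*GRIP,0.16],q(YG))
print(env.movel([*GRIP,ZG],v=0.08,force_limit=8),env.current_position())
hand.grip(0.0); print('w',env.current_grip_width(),env.current_grip_force(),env.current_force())
env.movel([*GRIP,0.22],v=0.12); print('lift',env.current_grip_width(),env.current_force())
P=REAR+UX*(-.0118-.005)
env.move_ptp([*P,0.23],q(YR)); print(env.current_position(),env.current_t())
p=wshot('w3.png'); rep(p,'gauge',.19); p=camera('scene'); cv2.imwrite('pics/s3.png',cv2.resize(p['img'][60:260,150:350,::-1],(600,600),interpolation=2))
E
```

```text
False [0.4548 0.3216 0.0586]
w 0.029635019493917277 59.566420912742615 [-0.5512  0.0331  1.6869]
lift 0.029599859525210808 [ 0.2301 -0.306  -2.0904]
[0.5763 0.1196 0.2295] 12.0583
gauge 0.93 c [0.5585 0.1178] L [0.0474, 0.0844] yaw [-1.497, -3.033] px [[217, 175], [301, 175], [301, 304], [217, 304]]
```

View pics/w3.png

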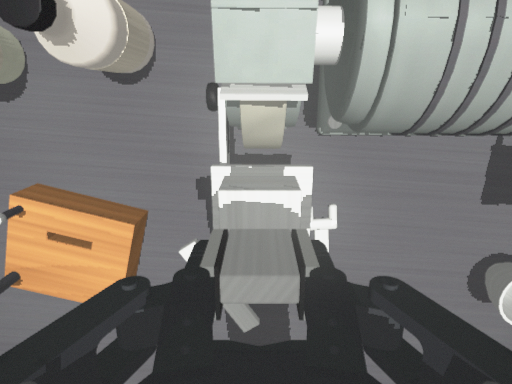

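Run:
```python
from m import *
p=L('pics/w3.npz')
zt=.2295-.0586+.045+.005
f=quad(p,[(221,177),(299,177)],zt); m=f.mean(0)-REAR; print('foot front rel edge',m@UX,m@UY,'w',np.linalg.norm(f[1]-f[0]),np.arctan2(*(f[1]-f[0])[::-1])+np.pi/2)
r=quad(p,[(212,166.5),(312.5,166.5)],.136); m=r.mean(0)-REAR; print('rest rear',m@UX,m@UY,np.linalg.norm(r[1]-r[0]),np.arctan2(*(r[1]-r[0])[::-1])+np.pi/2)
for u in [(246,148),(262,148.5),(280,148)]: print(gap(p,REAR,u,YR), (atz(p,u,.14)[:2]-REAR)@UY)
```

```text
foot front rel edge 0.013742040032515881 0.0009545037160229552 w 0.036617389145962284 0.07414879501761673
rest rear -0.00018297987453332556 -0.0007295565818774608 0.07302599454337659 0.07408151401733365
(np.float64(0.013347361289886117), np.float64(0.6889863781402177)) 0.010786004140498982
(np.float64(0.013029883080505011), np.float64(0.6886688999308366)) -0.0004674329234516982
(np.float64(0.013417568041913741), np.float64(0.6890565848922453)) -0.01312121132935624
```

Run:
```python
from m import *
p=L('pics/w3.npz')
zt=.2295-.0586+.045+.005
for z,c in [(zt-.03,[(221,177),(299,177)]),(zt,[(217,190),(301,190)])]:
    f=quad(p,c,z); m=f.mean(0)-REAR; print('blade rel edge',m@UX,m@UY,'w',np.linalg.norm(f[1]-f[0]))
i=cv2.imread('pics/w3.png')[140:260,190:330]; cv2.imwrite('pics/v5.png',cv2.resize(i,None,fx=5,fy=5,interpolation=2))
```

```text
blade rel edge 0.006037548414861604 0.0009265375026114942 w 0.04388796202268565
blade rel edge 0.007370929898817174 0.0014094154276302951 w 0.03988296984292553
```

View pics/v5.png

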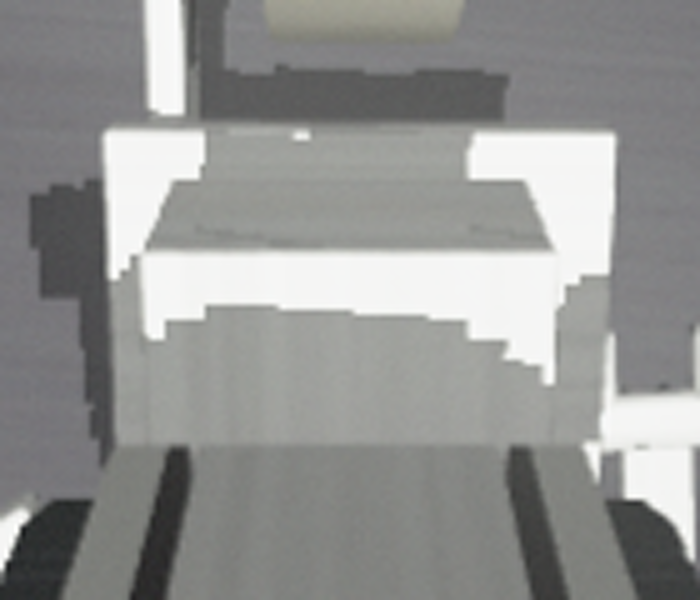

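The view shows the blade's hanging face (bottom at row 176, foot front edge at row 190, columns 219–301) centred between the rest edge (row 166) and the rim. A 1 mm correction is enough, so I lower it now.

Run:
```python
from m import *
P=REAR+UX*(-.0118-.005+.0010)-UY*.001
zt=ZG+.091
env.movel([*P,.19],q(YR),v=.08); 
env.movel([*P,zt+.004],v=.05,force_limit=6) 
f0=np.array(env.current_force())
s=env.movel([*P,zt-.004],v=.015,force_limit=4)
print(s,env.current_position(),'expected',zt,np.array(env.current_force())-f0)
hand.grip(.055); env.hold(.2)
C=env.current_position(); env.movel([C[0],C[1],.26],v=.12); print(env.current_t())
P2=REAR-UX*.05; env.move_ptp([*P2,.30],q(YR))
p=wshot('w4.png'); rep(p,'gauge',.14)
i=p['img'][80:240,180:340,::-1]; cv2.imwrite('pics/v6.png',cv2.resize(i,(600,600),interpolation=2)); print(env.current_t())
```

```text
True [0.5785 0.1169 0.1496] expected 0.149 [0.8488 0.2859 5.7702]
15.7667
gauge 0.84 c [0.5781 0.1165] L [0.0399, 0.0495] yaw [-1.498, -3.049] px [[238, 104], [283, 104], [283, 159], [238, 159]]
gauge 0.52 c [ 0.5894 -0.1081] L [0.0063, 0.0306] yaw [-1.498, -2.863] px [[504, 121], [511, 121], [511, 154], [504, 154]]
16.1917
```

View pics/v6.png

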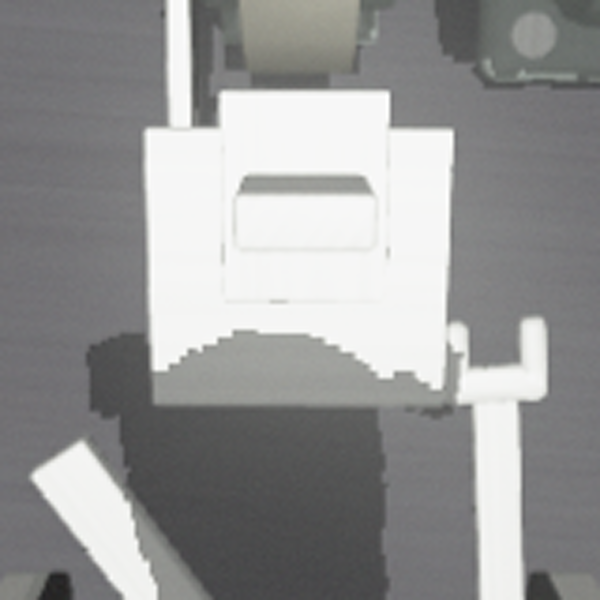

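The gauge stands flat and square on the rest, with its foot at columns 220–388 of the crop and the blade in the gap short of the rim. Next I push the rest in from the front.

Run:
```python
from m import *
R=REAR-UY*.0007
hand.grip(0.0)
A=R-UX*.112
env.move_ptp([*A,.26],q(YR)); env.movel([*A,.118],v=.12)
print(env.current_position(),env.current_force())
B=R-UX*.055
s=env.movel([*B,.118],v=.02,force_limit=22)
F=np.array(env.current_force()); C=np.array(env.current_position()); print(s,C,'x rel',(C[:2]-REAR)@UX,F,'push',-F[:2]@UX)
env.hold(.5); F=np.array(env.current_force()); print(F,-F[:2]@UX,env.current_t())
p=camera('top'); cv2.imwrite('pics/v7.png',cv2.resize(p['img'][120:240,150:270,::-1],(600,600),interpolation=2))
```

```text
[0.4827 0.1104 0.1187] [ 0.7415 -0.1763  0.0588]
True [0.5233 0.1131 0.1168] x rel -0.07059466813529156 [ 0.0349 -0.0266  0.2365] push -0.03287853910668191
[-0.0977  0.1734 -0.2562] 0.08515285623011375 21.05
```

View pics/v7.png

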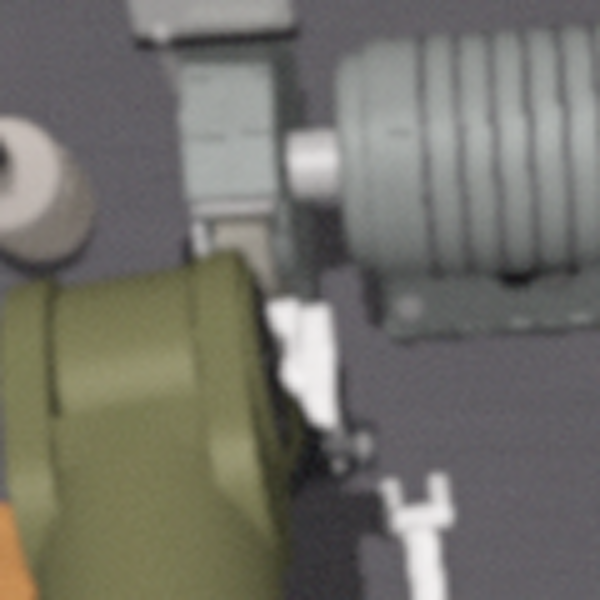

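The trigger fired where the pin was expected, but the arm relaxed to about 0 N afterwards. I build the push up again in small steps.

Run:
```python
from m import *
C=np.array(env.current_position()); R=REAR-UY*.0007
x0=(C[:2]-R)@UX
for k in range(1,13):
    T=R+UX*(x0+.0007*k); env.movel([*T,.118],q(YR),v=.01); env.hold(.15)
    F=np.array(env.current_force()); P=np.array(env.current_position()); f=-F[:2]@UX
    print(k,'rel %.4f'%((P[:2]-R)@UX),'push %.1f'%f,F)
    if f>18: break
env.hold(1); F=np.array(env.current_force()); print(-F[:2]@UX,F,env.current_t())
```

```text
1 rel -0.0709 push 0.2 [-0.17    0.0544 -0.2712]
2 rel -0.0701 push 0.5 [-0.4893 -0.2612 -0.1149]
3 rel -0.0701 push 4.3 [-4.3395  0.0725  2.0539]
4 rel -0.0701 push 6.0 [-5.8864 -1.5463  4.2088]
5 rel -0.0701 push 9.1 [-9.0785 -0.9135  5.6675]
6 rel -0.0700 push 9.5 [-9.3088 -2.6819  6.7648]
7 rel -0.0700 push 12.6 [-12.5257  -1.3918   8.7121]
8 rel -0.0700 push 14.0 [-13.9408  -1.7087  10.0195]
9 rel -0.0700 push 15.3 [-15.2247  -2.0885  11.4639]
10 rel -0.0700 push 17.1 [-17.0239  -1.7931  12.208 ]
11 rel -0.0700 push 19.5 [-19.4251  -1.4862  14.616 ]
20.0270792686415 [-19.8717  -2.8961  14.5659] 26.5667
```

Run:
```python
from m import *
w=wshot('w8.png'); s=camera('scene')
rep(w,'gauge',.141,1)
a=cv2.resize(w['img'][...,::-1],(512,384)); b=cv2.resize(s['img'][90:190,190:290,::-1],(384,384),interpolation=2)[:,:280]
cv2.imwrite('pics/v8.png',np.hstack([a,b]))
F=np.array(env.current_force()); print(-F[:2]@UX,env.current_t())
```

```text
gauge 0.64 c [0.582  0.1161] L [0.0442, 0.05] yaw [-1.498, -3.009] px [[194, 50], [328, 50], [328, 194], [194, 194]]
20.40220650329245 26.7167
```

View pics/v8.png

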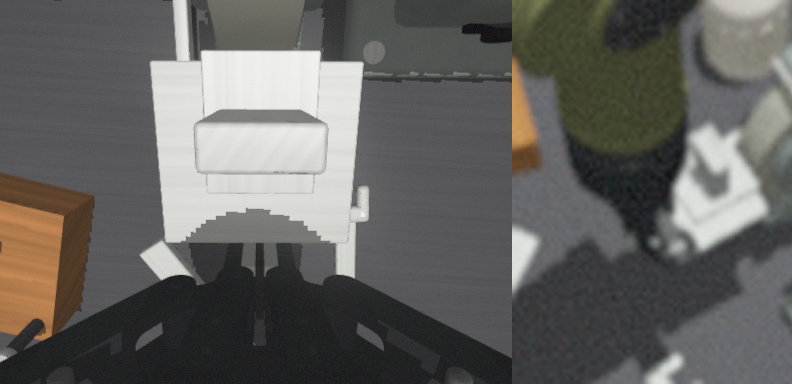

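The gauge is flat and square on the rest. Its foot edge is at row 50, against the rim, with the rest edge close behind at row 62. The fingers press on the front edge with about 20 N and are off the gauge.

```bash
python3 -c "
from h import *
print(env.job_done())"
```

```text
the job is handed in; nothing more can be done
None
```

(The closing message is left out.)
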